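Tuck the lot plate under the crate lid's lapped flap and hold it down

ROBOT

A 6-joint arm with a two-finger parallel gripper is mounted at the origin on the work surface. World frame = base frame: x ahead of the robot, y to its left, z up, the work surface at z = 0. Lengths are in m, angles in rad, forces in N, time in s.
With the tool pointing down it reaches from about 0.325 to 0.75 m from the base axis. Payload 7.6 kg.
Tool frame: the origin (TCP) lies between the finger pads; the fingertips stand 17 mm ahead of it and the grasp point (between the pads) lies 2 mm behind it (ctrl.tcp_to_tips is the distance from the TCP to the fingertips, in m); z points along the fingers, y is the line along which they close (so a half turn about z gives the same grasp; the last joint's range is limited). The gripper opens to 85 mm and grips with 20 to 120 N. Pads are 22 mm wide; open, the fingers measure 114 mm over their backs; the gripper's body (76 mm by 85 mm) begins 54 mm behind the grasp point. The pads swing forward as they close: fully open they stand 13 mm farther back than shut.
Start: joints at [1.119, 0.052, 1.401, -0, 1.689, -0.07], TCP at [0.196, 0.487, 0.248] pointing down, gripper open.
Joint ranges: [-2.9, 2.9], [-0.91, 2.17], [0.12, 2.37], [-1.06, 4.2], [0.26, 2.73], [-2.93, 2.93]. Speed limits (rad/s): [2.57, 2.57, 3.01, 3.14, 3.14, 3.14].

INTERFACE

Orientations are given as a unit quaternion [x, y, z, w].
In Python, from plant import ctrl gives the robot as it stands.
- The arm moves only by the tool drive_tool, never from a script. Its argument "commands" is text: rows parted by semicolons, each of 5 numbers parted by spaces: the shift along the tool's x, y, z scaled (see below), then the turn about the tool's z scaled (see below), then the closure in counts, from 0 (fully open) to 255 (shut). A call has 1 to 20 rows; each row shifts and turns the commanded pose from where the row before left it, along the tool's axes as they then stand; what a row does not reach is not made up. The controller multiplies each number of a shift by 0.04 m and each number of a turn by 6 degrees. A row lasts 1/10 s, in which the tool goes at most 50 mm and 8.59 degrees, less where a joint would pass 70% of its speed; a pose out of reach is approached as far as the arm can. A call with a number of a shift or a turn outside -1 to 1 is refused whole. A call with a gripper value outside its range is refused whole. The fingers move at their own pace and stop on an object; "force" is the grip in N (left out, the last holds). Time passes only in rows, so rows that do not move let the fingers close. It gives the time, the measured TCP pose, the force, the opening and the grip force at its end, in the units of the state.
- ctrl.sense(): the state, without advancing time (a new reading comes with each control period).
- ctrl.snapshot(name): name is "scene" or "side" or "wrist"; returns the picture (420x560x3 uint8, red, green, blue); there is no depth.
- ctrl.camera_model(name): a dict with "K" (3x3 intrinsics, pixels), "rvec" (rotation vector, rad) and "tvec" (3), from world to camera coordinates, as OpenCV has them. Camera axes: x right, y down, z forward; pixel columns grow to the right and rows downward; lengths in m; the calibration is good to about 2 mm. A picture is of the moment at which its call begins: read the wrist's pose just before it. camera_model takes no time and is no camera call; for the wrist camera it gives the pose at the moment of the call.
- ctrl.sign_off(): hands the job in; it is judged then, once.
The state is a dict: "time_s": time; "joints": joint angles; "qvel": joint speeds; "effort": joint torques, N m; "ee_pos": TCP position; "ee_rot": TCP orientation; "contact_force": force on the tool from outside, world axes, zero at the start; "ft_torque": the same for the moment, N m; "finger_gap": finger opening in m; "finger_force": force on a finger pad.
Only numpy, scipy, OpenCV 4.12 (cv2) and the standard library are available. Lean on these libraries where they do the work, as an engineer would, in place of code of your own. Each camera call takes 0.05 s, during which the arm holds its last target. There are 200 camera calls.

TASK

On the packing bench, swing the red latch lever to its green-marked notch and leave it there, then take the green lot plate, which has a rib to grip, and slide its black-line edge under the brown lapped flap of the crate lid until it is fully home against the stop batten, flat on the cork and without lifting the flap. Finish while still holding: the program ends with the gripper keeping the plate pressed firmly flat on the cork (more than 6 N, say 12). Leave the jars and other things on the bench alone.

Things in the scene. Friction and masses are not known exactly. Their poses are not given: they have to be found in the camera images.
- board: Crate lid lying flat on the bench, fixed: plywood 260 mm along its x (-140 to +120), 315 mm along its y (-130 to +185), 18 mm thick. Origin on the bench under it; z up; 'lid frame' below means this one. It carries the cork bed, flap, battens and latch lever. The plate goes in along +x, into the slot between bed and flap.
- bed: Cork bed on the crate lid, fixed and rigid: x -100 to +75, y -94 to +94, z 18 to 22 mm in the lid frame; its origin is at the centre of its underside. The plate is pressed down on it.
- lap (a joint): Lapped flap, brown board 85 mm deep (x 30 to 115 in the lid frame), 210 mm wide, 5 mm thick (top at z = 36 mm), 120 g, hinged along its far edge. It lies level at 0 by its own weight alone; the value grows (rad) as its near edge lifts, 0.1 rad being 8.5 mm. Anything pushing up under it lifts it easily.
- lap_edge (a point): Middle of the flap's near lower edge when down, (30, 0, 31) mm in the lid frame: the mouth of the slot. The slot is 9 mm high over the cork (cork top z = 22 mm) and closed by dark battens at its sides, y = -95 and +95 mm.
- latch (a joint): Red latch lever (bar 14 mm wide, z 25 to 37 mm) turning level about an upright pivot. At 0 it points along the lid's -y, blocking the slot; the value q grows to 1.75 rad, clockwise from above: knob at (-125 sin q, -125 cos q) mm from the pivot in the lid frame. The open notch is at 1.35 rad. No click: friction (about 1 N at the knob) keeps it where left.
- latch_knob (a point): Red knob at the lever's end: upright cylinder 22 mm in diameter, from z = 37 to 79 mm above the bench; this point is on its axis at z = 61 mm
- stop (a point): Middle of the near face of the dark stop batten that closes the back of the slot, at (75, 0, 22) mm in the lid frame, 45 mm in from the flap's edge
- green_notch (a point): The broad green mark between two green cheeks on the steel quadrant under the lever: the lever lies over it when in the notch (1.35 rad). The narrow white marks (0.75 and 1.75 rad) are not it. Centre at (-46, 145, 22) mm in the lid frame
- latch_pivot (a point): the lever's pivot axis, at the knob point's height: (0, 155, 61) mm in the lid frame
- plate: Bright green plastic lot plate, 110 mm along its x, 120 mm along its y, 5 mm thick, about 180 g, flat on the bench. Origin at the centre of its underside, z up. Its +x edge, on the side of the thin black line and away from the white paper strip, is the one to tuck. A white upright rib stands on it, to be gripped across its thickness.
- plate_rib (a point): Centre of the rib, at (-20, 0, 28) mm in the plate's frame; the rib is 12 mm thick (x), 60 mm long (y), its top 40 mm above the plate's underside
- plate_left (a point): left end (+y) of the lower edge to tuck, at (55, 60, 0) mm in the plate's frame
- plate_right (a point): right end (-y) of the lower edge to tuck, at (55, -60, 0) mm in the plate's frame
- tall_jar: Bystander: clear glass jar with a brass cap, 86 mm across, 160 mm tall, standing; origin under its base
- short_jar: Bystander: clear glass jar with a grey metal cap, 80 mm across, 95 mm tall, standing; origin under its base
- green_jar: Bystander: green glass jar with a steel cap, 76 mm across, 120 mm tall, standing; origin under its base
- jar_band: Bystander: brass screw band (ring) lying flat, 86 mm across, 14 mm high; origin at the centre of its underside
- tape_roll: Bystander: clear roll of tape lying flat, 100 mm across, 48 mm high; origin at the centre of its underside
- marker: Bystander: black marker pen with a red cap, lying, 135 mm long along its x, 16 mm thick; origin near its middle, on the bench
- scraper: Bystander: spatula-shaped scraper lying along its x, 200 mm long; origin at the centre of its underside

How it is judged:
By the outcome, as a careful person would: the job done as asked, in the order asked, and still so for the second after the job is handed in, while the arm keeps its last pose, push and grip.
It also fails if it takes over 58 s, if anything falls off the work surface, if the arm or the gripper's body presses on something with over 40 N, if the wrist force passes 120 N, or if a joint passes its speed limit or range.

## Working session

There is one attempt and no reset: what is moved stays moved. The work goes in short steps, Python scripts to look and compute and a tool call to move; the robot and the scene stay as the last step left them, time stands still between calls to the robot, and variables do not carry over. Pictures are saved under pics/ and viewed, at most 10 in all, crops included, and the job is handed in when it is done.

Besides the shell and the picture viewer there is one more tool, called after "Call:" as name(argument=value, ...), one argument or row to a line, values as JSON. drive_tool: Moves the arm, as the interface text tells. Shifts and turns lie within -1 to 1; 1 stands for 0.04 m of shift or 6 degrees of turn. Its arguments: {"type":"object","properties":{"commands":{"type":"string"},"force":{"type":"number"}},"required":["commands"]}

```bash
mkdir -p pics; ls; python3 - <<'E'
from plant import ctrl
import cv2
for n in("scene","side"):
    cv2.imwrite(f"pics/{n}0.png",ctrl.snapshot(n)[:,:,::-1])
s=ctrl.sense();print(s["time_s"],s["ee_pos"],s["ee_rot"],s["finger_gap"])
for n in("scene","side","wrist"):print(ctrl.camera_model(n))
E
```

```text
pics
0.1 [0.19546935 0.48698919 0.24758204] [ 1.89721500e-01  9.81837709e-01 -6.59703787e-04 -1.76213381e-04] 0.08516900567506391
{'K': array([[476.16543103,   0.        , 280.74368896],
       [  0.        , 476.16543103, 205.99682209],
       [  0.        ,   0.        ,   1.        ]]), 'rvec': array([ 1.99910827,  1.22942159, -0.56002452]), 'tvec': array([-0.21288622, -0.23131616,  2.02434973])}
{'K': array([[391.48288293,   0.        , 278.07203962],
       [  0.        , 391.48288293, 204.30543368],
       [  0.        ,   0.        ,   1.        ]]), 'rvec': array([ 2.39182954, -0.32330501,  0.10549883]), 'tvec': array([-0.47973733,  0.12088852,  1.15476586])}
{'K': array([[316.59517305,   0.        , 279.31943516],
       [  0.        , 316.59517305, 213.90855119],
       [  0.        ,   0.        ,   1.        ]]), 'rvec': array([-2.38353917, -1.61206582, -0.2455453 ]), 'tvec': array([-0.52385596, -0.03999838,  0.38048463])}
```

View pics/scene0.png

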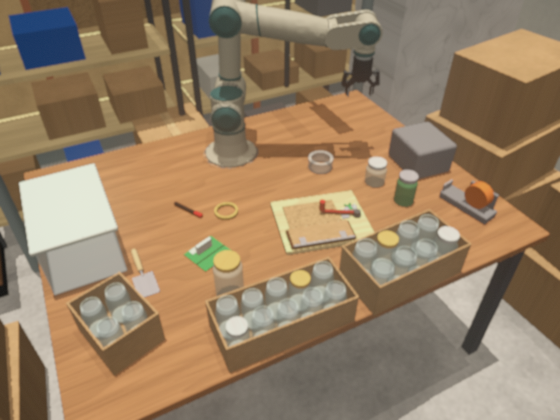

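View pics/side0.png

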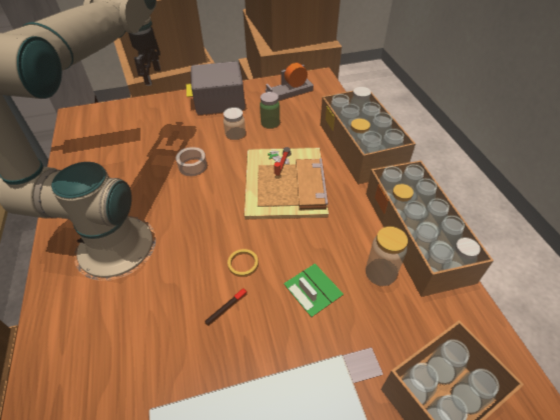

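The scene and side pictures show the lid at about (287,182) in the side view, with the flap on its right. The plate is at about (313,289), with its paper strip at the lower left. I'll zoom in on both.

```bash
python3 - <<'E'
import cv2
a=cv2.imread("pics/side0.png")
# crop A: lid 230..350 x 135..225 ; B: plate 265..365 x 250..325
A=cv2.resize(a[138:222,235:345],None,fx=7,fy=7,interpolation=cv2.INTER_CUBIC)
B=cv2.resize(a[255:325,265:365],None,fx=7,fy=7,interpolation=cv2.INTER_CUBIC)
cv2.imwrite("pics/A.png",A);cv2.imwrite("pics/B.png",B)
E
```

```text
(no output)
```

View pics/A.png

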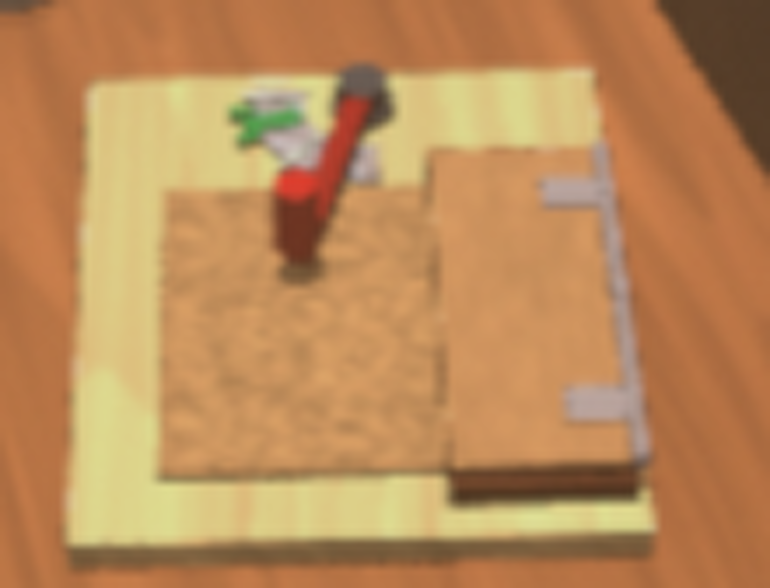

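View pics/B.png

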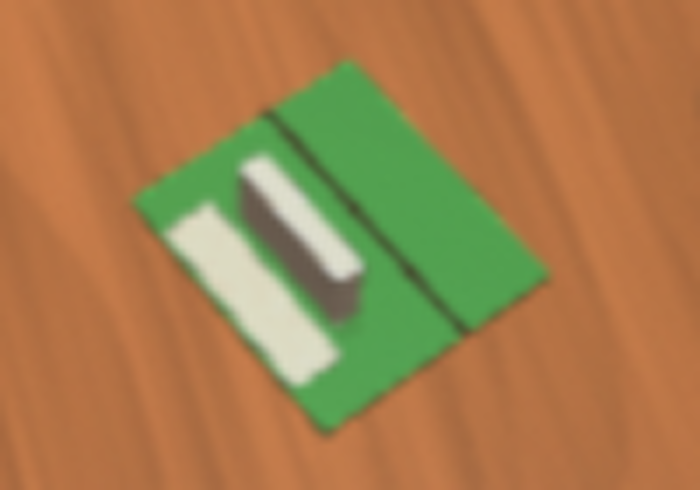

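Side view, crop pixels:
- **Lid top corners:** (88,83), (595,70), (655,530) and (68,543).
- **Knob top:** (297,185).
- **Plate corners:** (352,60) and (549,277) on the black-line side, (326,436) and (134,202) on the strip side.

I'll fit the poses from these.

```bash
cat >h.py <<'E'
import numpy as np,cv2
from scipy.optimize import least_squares
from scipy.spatial.transform import Rotation as R
from plant import ctrl
def proj(P,c): return cv2.projectPoints(np.float64(P).reshape(-1,3),c["rvec"],c["tvec"],c["K"],None)[0][:,0]
def T(p,P):
    P=np.float64(P).reshape(-1,3); c,s=np.cos(p[2]),np.sin(p[2])
    return np.c_[p[0]+c*P[:,0]-s*P[:,1],p[1]+s*P[:,0]+c*P[:,1],P[:,2]]
def fit(P,uv,c,p0):
    r=least_squares(lambda p:(proj(T(p,P),c)-uv).ravel(),p0,loss="soft_l1"); return r.x,np.abs(r.fun).max()
def ray(uv,z,c):
    M,_=cv2.Rodrigues(c["rvec"]);t=c["tvec"].ravel();C=-M.T@t
    d=M.T@np.linalg.inv(c["K"])@[uv[0],uv[1],1]; return C+d*(z-C[2])/d[2]
def tool():
    s=ctrl.sense();return np.array(s["ee_pos"]),R.from_quat(s["ee_rot"]),s
E
python3 - <<'E'
from h import *
c=ctrl.camera_model("side")
f=lambda a,x0,y0:(np.float64(a)+.5)/7-.5+[x0,y0]
L=np.array([[-140,185,18],[120,185,18],[120,-130,18],[-140,-130,18],[-100,94,22],[-100,-94,22],[30,105,36],[30,-105,36]])/1e3
uL=f([[88,83],[595,70],[655,530],[68,543],[165,190],[158,477],[432,148],[449,467]],235,138)
p,e=fit(L,uL,c,[.5,.2,0]);print("lid",p,np.degrees(p[2]),e)
P=np.array([[55,60,5],[55,-60,5],[-55,-60,5],[-55,60,5]])/1e3
uP=f([[352,60],[549,277],[326,436],[134,202]],265,255)
q,e=fit(P,uP,c,[.6,-.1,.7]);print("plate",q,np.degrees(q[2]),e)
k=ray(f([297,185],235,138),.079,c);pv=T(p,[0,.155,.061])[0]
d=T([0,0,-p[2]],k-pv)[0];print("knob",k,"pivot",pv,"q",np.arctan2(-d[0],-d[1]),np.hypot(d[0],d[1]))
print("target knob",T(p,[-.125*np.sin(1.35),.155-.125*np.cos(1.35),.061]))
ee,Ro,s=tool();print(Ro.as_matrix().round(3),s["joints"])
for n,u in(("short",(233,115)),("green",(270,98)),("tape",(191,158)),("tall",(392,240))):
    print(n,ray(u,{"short":.095,"green":.12,"tape":.048,"tall":.16}[n],c).round(3))
E
```

```text
lid [ 0.55458465  0.08663385 -0.24627636] -14.110595937530586 0.6564179893761946
plate [ 0.51402365 -0.29527017  0.35674062] 20.43973193110513 0.6583911316963622
knob [0.52882684 0.12737008 0.079     ] pivot [0.59237278 0.23695702 0.061     ] q 0.27920850124881796 0.12667826933270598
target knob [[0.46741335 0.24014168 0.061     ]]
[[-0.928  0.373 -0.001]
 [ 0.373  0.928 -0.001]
 [ 0.    -0.001 -1.   ]] [ 1.11872136e+00  5.27343702e-02  1.40161373e+00 -2.47983740e-07
  1.68861022e+00 -7.03179317e-02]
short [0.439 0.408 0.095]
green [0.586 0.439 0.12 ]
tape [0.263 0.27  0.048]
tall [ 0.706 -0.302  0.16 ]
```

Call:
drive_tool(
  commands="-0.92 -0.44 0 0 0;-0.92 -0.44 0 0 0;-0.92 -0.44 0 0 0;-0.92 -0.44 0 0 0;-0.92 -0.44 0 0 0;-0.92 -0.44 0 0 0;-0.92 -0.44 0 0 0;-0.92 -0.44 0 0 0;-0.92 -0.44 0 0 0;-0.92 -0.44 0 0 0;-0.92 -0.44 0.4 0 0;-0.92 -0.44 0.4 0 0;0 0 0 0 0;0 0 0 0 0",
  force=30,
)

```text
time_s: 1.5
ee_pos: [0.5266, 0.1262, 0.2153]
ee_rot: [0.191, 0.982, -0.0, -0.001]
contact_force: [-0.0, 0.3, -0.1]
finger_gap: 0.0857
finger_force: 0.0
```

```bash
python3 - <<'E'
from h import *
c=ctrl.camera_model("wrist");im=ctrl.snapshot("wrist")[:,:,::-1].copy()
np.savez("w1.npz",**c)
cv2.imwrite("pics/w1.png",cv2.resize(im,(784,588),interpolation=cv2.INTER_CUBIC))
ee,Ro,s=tool();print(ee,Ro.as_matrix().round(3),s["time_s"])
p=[.5546,.0866,-.24628]
P=np.array([[-140,185,18],[120,185,18],[120,-130,18],[-140,-130,18],[-100,94,22],[-100,-94,22],[30,105,36],[30,-105,36]])/1e3
print((proj(T(p,P),c)*1.4).round()); print(proj([[.5288,.1274,.079]],c)*1.4)
E
```

```text
[0.52645245 0.12698782 0.2162437 ] [[-0.928  0.373 -0.001]
 [ 0.373  0.928  0.   ]
 [ 0.001  0.    -1.   ]] 1.55
[[599.  86.]
 [599. 424.]
 [232. 467.]
 [141. 154.]
 [469. 168.]
 [205. 206.]
 [502. 346.]
 [227. 380.]]
[[395.20173047 292.20039174]]
```

View pics/w1.png

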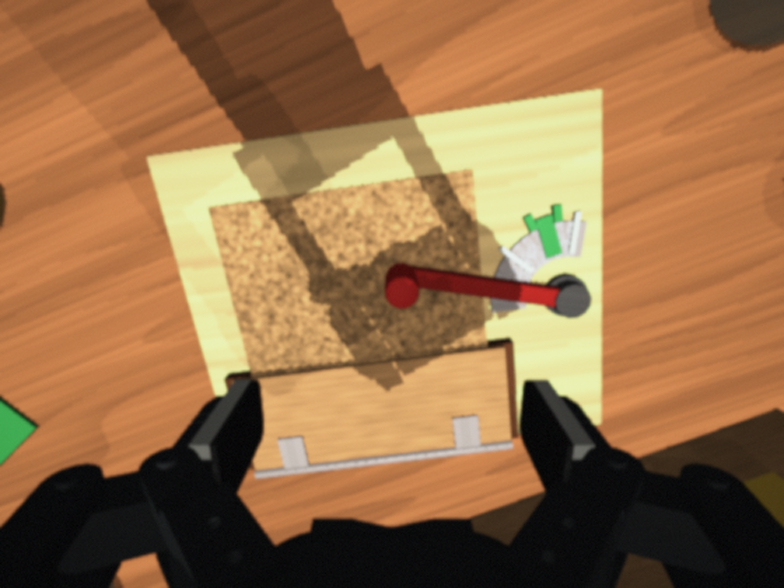

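The wrist view shows the knob top at (402,289), the lid corners at (602,90), (149,157) and (602,425), the bed corners at (472,170) and (211,207), and the flap corners at about (508,346) and (230,379). I'll refine the lid pose.

```bash
python3 - <<'E'
from h import *
c=dict(np.load("w1.npz"))
g=lambda a:(np.float64(a)+.5)/1.4-.5
L=np.array([[-140,185,18],[120,185,18],[-140,-130,18],[-100,94,22],[-100,-94,22],[30,105,36],[30,-105,36]])/1e3
p,e=fit(L,g([[602,90],[602,425],[149,157],[472,170],[211,207],[508,346],[230,379]]),c,[.55,.09,-.25])
print("lid",p,np.degrees(p[2]),e)
k=ray(g([402,289]),.079,c);pv=T(p,[0,.155,.061])[0]
d=T([0,0,-p[2]],k-pv)[0];q=np.arctan2(-d[0],-d[1]);print("knob",k,"q",q,np.hypot(d[0],d[1]))
ee,Ro,s=tool();Q=Ro.as_matrix()
kp=lambda q:T(p,[-.125*np.sin(q),.155-.125*np.cos(q),.061])[0]
print("to knob",(Q.T@(kp(q)-ee))/.04)
print("end",kp(1.35))
a=np.linspace(q,1.35,10);K=np.array([kp(x) for x in a]);print((np.diff(K,axis=0)@Q/.04).round(2))
E
```

```text
lid [ 0.5567057   0.08899546 -0.24766982] -14.190435163765269 1.8979459309637718
knob [0.52829086 0.13198576 0.079     ] q 0.30664391888008535 0.12617297630645072
to knob [-3.70670535e-03  1.61570755e-01  3.88110726e+00]
end [0.46974839 0.24262461 0.061     ]
[[0.35 0.08 0.  ]
 [0.34 0.12 0.  ]
 [0.32 0.16 0.  ]
 [0.3  0.2  0.  ]
 [0.28 0.23 0.  ]
 [0.25 0.26 0.  ]
 [0.22 0.29 0.  ]
 [0.18 0.31 0.  ]
 [0.15 0.33 0.  ]]
```

Call:
drive_tool(
  commands="0 0.1 0.95 0 0;0 0.05 0.95 0 0;0 0 0.95 0 0;0 0 0.95 0 0;0 0 0 0 0;0 0 0 0 255;0 0 0 0 255;0 0 0 0 255;0 0 0 0 255;0 0 0 0 255;0 0 0 0 255;0 0 0 0 255",
  force=30,
)

```text
time_s: 2.75
ee_pos: [0.5294, 0.1316, 0.0659]
ee_rot: [0.19, 0.982, -0.0, 0.001]
contact_force: [-3.7, -3.0, 6.9]
finger_gap: 0.0212
finger_force: 30.1
```

Call:
drive_tool(
  commands="0.35 0.08 0 0 255;0.34 0.12 0 0 255;0.32 0.16 0 0 255;0.3 0.2 0 0 255;0.28 0.23 0 0 255;0.25 0.26 0 0 255;0.22 0.29 0 0 255;0.18 0.31 0 0 255;0.15 0.33 0 0 255;0 0 0 0 255;0 0 0 0 255",
)

```text
time_s: 3.85
ee_pos: [0.4658, 0.2425, 0.0639]
ee_rot: [0.189, 0.982, -0.001, -0.005]
contact_force: [-20.5, 3.1, 7.9]
finger_gap: 0.021
finger_force: 32.5
```

```bash
python3 - <<'E'
from h import *
ee,Ro,s=tool()
for p in([.5567,.0890,-.24767],[.5546,.0866,-.24628],[.5557,.0878,-.247]):
    d=T([0,0,-p[2]],ee-T(p,[0,.155,.061])[0])[0];print(np.arctan2(-d[0],-d[1]),np.hypot(d[0],d[1]))
print(s["contact_force"])
cv2.imwrite("pics/side1.png",ctrl.snapshot("side")[:,:,::-1])
E
```

```text
1.3478262392658167 0.12896146619689772
1.368183369601442 0.1267340266698566
1.357889974242017 0.12789576409235362
[-20.49405686   3.13776909   7.89425841]
```

Call:
drive_tool(
  commands="0 0 0 0 200;0 0 0 0 120;0 0 0 0 60;0 0 0 0 0;0 0 0 0 0;0 0 -0.9 0 0;0 0 -0.9 0 0;0 0 -0.9 0 0;0 0 -0.9 0 0;0 0 0 0 0",
)

```text
time_s: 4.9
ee_pos: [0.4719, 0.2421, 0.2147]
ee_rot: [0.19, 0.982, 0.003, 0.004]
contact_force: [-0.6, 0.7, 0.4]
finger_gap: 0.0853
finger_force: 0.0
```

```bash
python3 - <<'E'
from h import *
c=ctrl.camera_model("wrist");im=ctrl.snapshot("wrist")[:,:,::-1].copy()
np.savez("w2.npz",**c)
cv2.imwrite("pics/w2.png",cv2.resize(im,(784,588),interpolation=cv2.INTER_CUBIC))
E
```

```text
(no output)
```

View pics/w2.png

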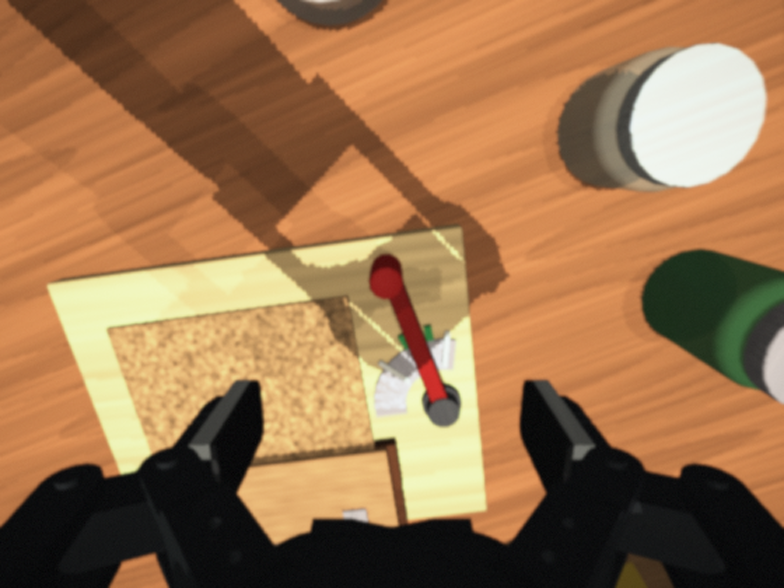

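The lever now covers the green mark, with one green cheek on each side at (405,343) and (428,332). The knob top is at (386,284), and the lid corners are at (462,228), (486,512) and (50,285). I'll work out q.

```bash
python3 - <<'E'
from h import *
g=lambda a:(np.float64(a)+.5)/1.4-.5
cs=ctrl.camera_model("side");f=lambda a:(np.float64(a)+.5)/7-.5+[235,138]
c1=dict(np.load("w1.npz"));c2=dict(np.load("w2.npz"))
k=lambda *a:np.array(a)/1e3
TL,TR,BL,BR=[-140,185,18],[120,185,18],[-140,-130,18],[120,-130,18];b1,b2=[-100,94,22],[-100,-94,22];f1,f2=[30,105,36],[30,-105,36]
D=[(c2,k(TL,TR,BL,b1,b2),g([[462,228],[486,512],[50,285],[345,298],[110,328]])),
(c1,k(TL,TR,BL,b1,b2,f2),g([[602,90],[602,425],[149,157],[472,170],[211,207],[230,379]])),
(cs,k(TL,TR,BR,BL,b1,b2,f1,f2),f([[88,83],[595,70],[655,530],[68,543],[165,190],[158,477],[432,148],[449,467]]))]
def q(p):
    kn=ray(g([386,284]),.079,c2);d=T([0,0,-p[2]],kn-T(p,[0,.155,.061])[0])[0];return np.arctan2(-d[0],-d[1]),np.hypot(d[0],d[1])
for c,P,u in D:
    p,e=fit(P,u,c,[.55,.09,-.25]);print(p,e,q(p))
w=[1,1,1.3]
r=least_squares(lambda p:np.concatenate([(proj(T(p,P),c)-u).ravel() for c,P,u in D]),[.55,.09,-.25],loss="soft_l1");print("all",r.x,q(r.x))
ee,Ro,s=tool();Q=Ro.as_matrix();print(ee,Q.round(3))
pl=[.5140,-.2953,.35674];print(Q.T@(T(pl,[-.02,0,.03])[0]-ee)/.04)
yaw=np.degrees(np.arctan2(Q[1,1],Q[0,1]));print(yaw,yaw-np.degrees(pl[2]))
E
```

```text
[ 0.55646419  0.08786503 -0.24805855] 3.364999148111643 (np.float64(1.342577970034983), np.float64(0.12612857532145078))
[ 0.55669515  0.08854342 -0.24847393] 2.171782089636835 (np.float64(1.3368761408951815), np.float64(0.12641050534226866))
[ 0.55458465  0.08663385 -0.24627636] 0.6564179976721221 (np.float64(1.3540850878323312), np.float64(0.1240105584457237))
all [ 0.55643717  0.08817349 -0.24829664] (np.float64(1.339965348450856), np.float64(0.12613173656328946))
[0.47099475 0.24174978 0.21148608] [[-0.928  0.373  0.006]
 [ 0.373  0.928  0.002]
 [-0.005  0.004 -1.   ]]
[ -5.61327031 -12.41435032   4.50689319]
68.11054934864575 47.67085296514876
```

q is about 1.345, so the latch is in the notch. Next I go over the plate.

Call:
drive_tool(
  commands="-0.43 -0.955 0 0 0;-0.43 -0.955 0 0 0;-0.43 -0.955 0 0 0;-0.43 -0.955 0 0 0;-0.43 -0.955 0 0 0;-0.43 -0.955 0 0 0;-0.43 -0.955 0 0 0;-0.43 -0.955 0 0 0;-0.43 -0.955 0 0 0;-0.43 -0.955 0 0 0;-0.43 -0.955 0 0 0;-0.43 -0.955 0 0 0;-0.43 -0.955 0 0 0;0 0 0 0 0",
)

```text
time_s: 6.35
ee_pos: [0.4909, -0.3068, 0.2058]
ee_rot: [0.192, 0.981, 0.0, -0.002]
contact_force: [0.4, -0.1, -0.3]
finger_gap: 0.0854
finger_force: 0.0
```

Call:
drive_tool(
  commands="0 0 0 1 0;0 0 0 1 0;0 0 0 1 0;0 0 0 1 0;0 0 0 1 0;0 0 0 1 0;0 0 0 1 0;0 0 0 0.95 0;0 0 0 0 0;0 0 0 0 0",
)

```text
time_s: 7.35
ee_pos: [0.492, -0.3024, 0.2074]
ee_rot: [0.569, 0.822, 0.0, -0.001]
contact_force: [-0.6, 0.2, -0.2]
finger_gap: 0.0855
finger_force: 0.0
```

```bash
python3 - <<'E'
from h import *
c=ctrl.camera_model("wrist");im=ctrl.snapshot("wrist")[:,:,::-1].copy()
np.savez("w3.npz",**c)
cv2.imwrite("pics/w3.png",cv2.resize(im,(784,588),interpolation=cv2.INTER_CUBIC))
ee,Ro,s=tool();print(ee,Ro.as_matrix().round(3))
pl=[.5140,-.2953,.35674];P=k=np.array([[55,60,5],[55,-60,5],[-55,-60,5],[-55,60,5],[-20,30,40],[-20,-30,40]])/1e3
print(proj(T(pl,P),c)*1.4)
E
```

```text
[ 0.49209585 -0.30245604  0.20764422] [[-0.351  0.936 -0.001]
 [ 0.936  0.351  0.001]
 [ 0.001 -0.    -1.   ]]
[[499.72911569 185.30881789]
 [488.30914435 339.9053828 ]
 [350.88915909 339.50871512]
 [346.79786467 184.88241124]
 [395.64091319 234.4197824 ]
 [395.15122097 319.37146608]]
```

View pics/w3.png

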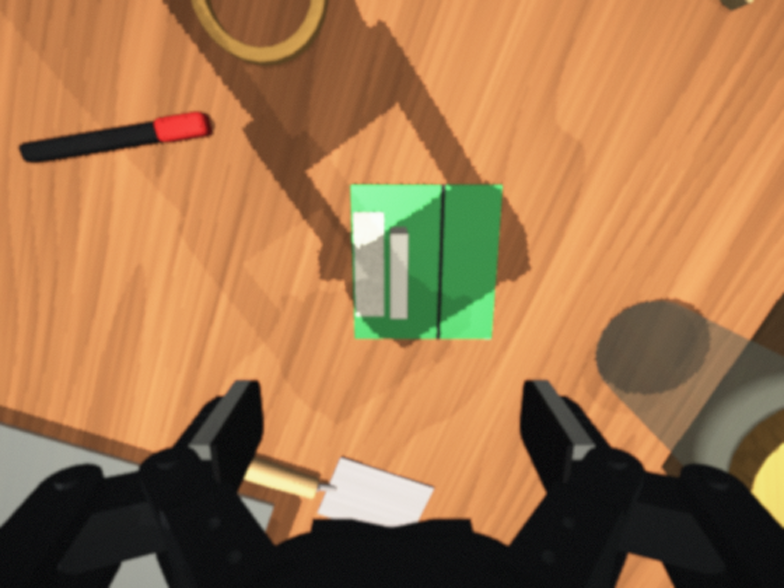

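The plate corners are at (502,184), (492,339), (356,339) and (350,184), and the rib top ends are at (400,234) and (399,319). The yaw matches.

```bash
python3 - <<'E'
from h import *
g=lambda a:(np.float64(a)+.5)/1.4-.5
c=dict(np.load("w3.npz"))
P=np.array([[55,60,5],[55,-60,5],[-55,-60,5],[-55,60,5],[-20,30,40],[-20,-30,40]])/1e3
p,e=fit(P,g([[502,184],[492,339],[356,339],[350,184],[400,234],[399,319]]),c,[.514,-.295,.357]);print(p,e)
ee,Ro,s=tool();Q=Ro.as_matrix();print(Q.T@(T(p,[-.02,0,.028])[0]-ee)*1e3, np.degrees(p[2]-np.arctan2(Q[1,1],Q[0,1])))
E
```

```text
[ 0.51615145 -0.29371535  0.36376689] 0.8446185085774403
[ -0.52282267   5.67720515 179.64118952] 0.2710436797760125
```

Call:
drive_tool(
  commands="0 0.13 0.9 0 0;0 0 0.9 0 0;0 0 0.9 0 0;0 0 0.9 0 0;0 0 0.85 0 0;0 0 0 0 0;0 0 0 0 255;0 0 0 0 255;0 0 0 0 255;0 0 0 0 255;0 0 0 0 255;0 0 0 0 255;0 0 0 0 255;0 0 0 0 255",
  force=80,
)

```text
time_s: 8.8
ee_pos: [0.4976, -0.3013, 0.0314]
ee_rot: [0.571, 0.821, 0.0, 0.001]
contact_force: [-1.0, 0.5, 6.1]
finger_gap: 0.0105
finger_force: 80.1
```

Call:
drive_tool(
  commands="0 0 -0.5 0 255;0 0 -0.8 0 255;0 0 -0.8 0 255;0 0 -0.4 0.4 255;0 0 0 0.9 255;0 0 0 0.9 255;0 0 0 0.9 255;0 0 0 0.9 255;0 0 0 0.9 255;0 0 0 0.9 255;0 0 0 0 255;0 0 0 0 255",
)

```text
time_s: 10.0
ee_pos: [0.4969, -0.3008, 0.1298]
ee_rot: [0.789, 0.614, -0.0, -0.0]
contact_force: [-1.4, 1.1, -2.1]
finger_gap: 0.0106
finger_force: 79.0
```

```bash
python3 - <<'E'
from h import *
ee,Ro,s=tool();Q=Ro.as_matrix();print(ee,s["contact_force"],s["finger_gap"],s["time_s"])
p=np.array([.5558,.0876,-.2475])
print(Q.T@(T(p,[-.065,0,ee[2]])[0]-ee)/.04, "turn",np.degrees(np.arctan2(Q[1,1],Q[0,1])-p[2])/6)
E
```

```text
[ 0.49686932 -0.30083341  0.12978758] [-1.41565567  1.10539003 -2.10118055] 0.010580812187899455 10.0
[ 9.77352593e+00 -2.58438674e+00  6.06609714e-03] turn -0.008589096614742702
```

Turn done. Now I move over the lid and then look.

Call:
drive_tool(
  commands="0.5 -0.12 0 0 255;0.9 -0.24 0 0 255;0.93 -0.25 0 0 255;0.93 -0.25 0 0 255;0.93 -0.25 0 0 255;0.93 -0.25 0 0 255;0.93 -0.25 0 0 255;0.93 -0.25 0 0 255;0.93 -0.25 0 0 255;0.93 -0.25 0 0 255;0.9 -0.24 0 0 255;0 0 0 0 255;0 0 0 0 255",
)

```text
time_s: 11.3
ee_pos: [0.4929, 0.1027, 0.1302]
ee_rot: [0.789, 0.614, -0.0, 0.0]
contact_force: [-0.9, 0.1, -2.4]
finger_gap: 0.0106
finger_force: 79.0
```

```bash
python3 - <<'E'
from h import *
c=ctrl.camera_model("wrist");im=ctrl.snapshot("wrist")[:,:,::-1].copy()
np.savez("w4.npz",**c)
cv2.imwrite("pics/w4.png",cv2.resize(im,(784,588),interpolation=cv2.INTER_CUBIC))
ee,Ro,s=tool();Q=Ro.as_matrix();print(ee,Q.round(3),s["contact_force"])
p=np.array([.5558,.0876,-.2475])
print("rib in lid",T([0,0,-p[2]],ee-np.array([*p[:2],0])), np.degrees(np.arctan2(Q[1,1],Q[0,1])-p[2]))
P=np.array([[-140,185,18],[-140,-130,18],[-100,94,22],[-100,-94,22],[30,105,36],[30,-105,36]])/1e3
print((proj(T(p,P),c)*1.4).round())
X=np.array([[60,75,5-30],[-60,75,-25],[-60,-35,-25],[60,-35,-25]])/1e3  # tool-frame plate guess (x tool, y tool)
X[:,2]=.025
print((proj(ee+X@Q.T,c)*1.4).round())
E
```

```text
[0.49297006 0.10196782 0.13017415] [[ 0.247  0.969 -0.   ]
 [ 0.969 -0.247 -0.   ]
 [-0.    -0.    -1.   ]] [-0.16676242 -0.55737252 -1.47307011]
rib in lid [[-0.06443522 -0.00146213  0.13017415]] -0.107807842259396
[[ 218. -102.]
 [ 275.  490.]
 [ 318.  120.]
 [ 333.  447.]
 [ 598.   92.]
 [ 549.  477.]]
[[613. 213.]
 [569. 503.]
 [306. 503.]
 [286. 213.]]
```

View pics/w4.png

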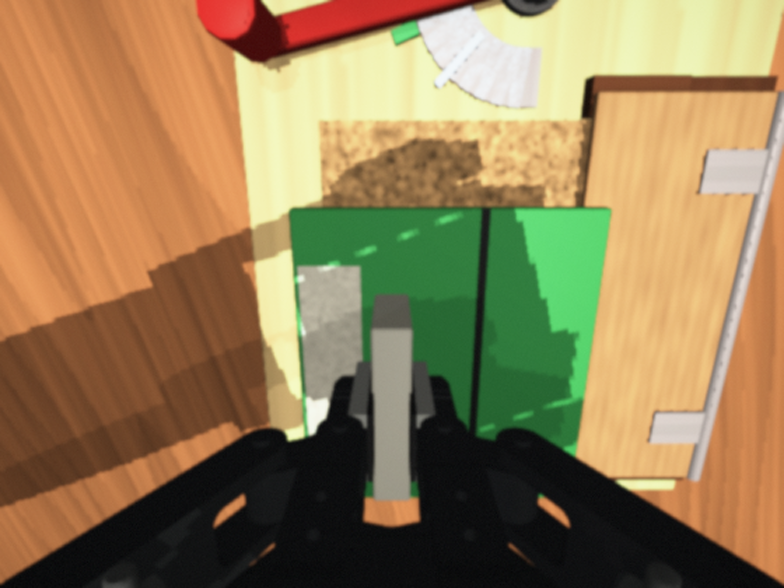

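Lid predictions match the picture: bed corner at (320,121), flap corner at (596,91). The plate edge corners are at (609,208) and (293,209), and the rib ends are at (391,328) and (391,498) on top and (392,296) at the foot. I'll fit the plate in the tool frame.

```bash
python3 - <<'E'
from h import *
g=lambda a:(np.float64(a)+.5)/1.4-.5
c=dict(np.load("w4.npz"));ee=np.array([.49297,.1022,.13017]);Q=np.array([[.247,.969,0],[.969,-.247,0],[0,0,-1]])
lid=np.array([.5558,.0876,-.2475])
P=np.array([[55,60,5],[-55,60,5],[-20,30,40],[-20,-30,40],[-20,30,5]])/1e3
u=g([[609,208],[293,209],[391,328],[391,498],[392,296]])
fun=lambda v:(proj(T(v[:3],P)+[0,0,v[3]],c)-u).ravel()
r=least_squares(fun,[.512,.098,-.25,.1]);v=r.x;print(v,np.abs(r.fun).max()*1.4)
print("centre in lid mm",T([0,0,-lid[2]],[v[0]-lid[0],v[1]-lid[1],0])*1e3,"dyaw",np.degrees(v[2]-lid[2]),"underside below TCP",ee[2]-v[3])
print("front edge corners in lid",T([0,0,-lid[2]],T(v,[[.055,.06,0],[.055,-.06,0]])-[*lid[:2],0])*1e3)
E
```

```text
[ 0.51309801  0.09751091 -0.24762314  0.09638881] 2.6883681087592435
centre in lid mm [[-43.82875686  -0.85226821   0.        ]] dyaw -0.007055553987766488 underside below TCP 0.033781188451076125
front edge corners in lid [[ 11.17863128  59.14095849   0.        ]
 [ 11.16385416 -60.8590406    0.        ]]
```

Call:
drive_tool(
  commands="0 0 0.5 0 255;0 0 0.7 0 255;0 0 0.5 0 255;0 0 0 0 255;0 0 0 0 255",
)

```text
time_s: 11.85
ee_pos: [0.4933, 0.1014, 0.0628]
ee_rot: [0.79, 0.613, -0.0, 0.0]
contact_force: [0.7, -0.2, -0.5]
finger_gap: 0.0107
finger_force: 78.9
```

Call:
drive_tool(
  commands="0 0 0.05 0 255;0 0 0.05 0 255;0 0 0.05 0 255;0 0 0 0 255",
)

```text
time_s: 12.25
ee_pos: [0.4931, 0.1023, 0.0563]
ee_rot: [0.79, 0.613, 0.0, -0.0]
contact_force: [0.3, -0.5, -1.9]
finger_gap: 0.0107
finger_force: 78.9
```

Call:
drive_tool(
  commands="0 0 0.03 0 255;0 0 0.03 0 255;0 0 0 0 255",
)

```text
time_s: 12.55
ee_pos: [0.4929, 0.1023, 0.0537]
ee_rot: [0.79, 0.613, -0.0, -0.0]
contact_force: [0.7, 0.7, -1.0]
finger_gap: 0.0106
finger_force: 78.9
```

Call:
drive_tool(
  commands="0 0 0.02 0 255;0 0 0.02 0 255;0 0 0 0 255",
)

```text
time_s: 12.85
ee_pos: [0.4932, 0.1023, 0.0534]
ee_rot: [0.79, 0.613, 0.0, 0.0]
contact_force: [-4.6, -1.6, 6.8]
finger_gap: 0.0106
finger_force: 80.3
```

Call:
drive_tool(
  commands="0 0 -0.01 0 255;0 0.1 0 0 255;0 0.15 0 0 255;0 0.15 0 0 255;0 0.15 0 0 255;0 0.15 0 0 255;0 0 0 0 255",
)

```text
time_s: 13.55
ee_pos: [0.5214, 0.0953, 0.0534]
ee_rot: [0.79, 0.613, 0.001, 0.001]
contact_force: [2.7, -0.8, 2.5]
finger_gap: 0.0108
finger_force: 79.7
```

```bash
python3 - <<'E'
from h import *
w=ctrl.snapshot("wrist")[:,:,::-1];s=ctrl.snapshot("side")[:,:,::-1]
A=cv2.resize(s[138:222,235:345],(660,504)[:2],interpolation=cv2.INTER_CUBIC)
m=np.hstack([cv2.resize(w,(400,300)),cv2.resize(A,(400,300))])
cv2.imwrite("pics/m1.png",m)
E
```

```text
(no output)
```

View pics/m1.png

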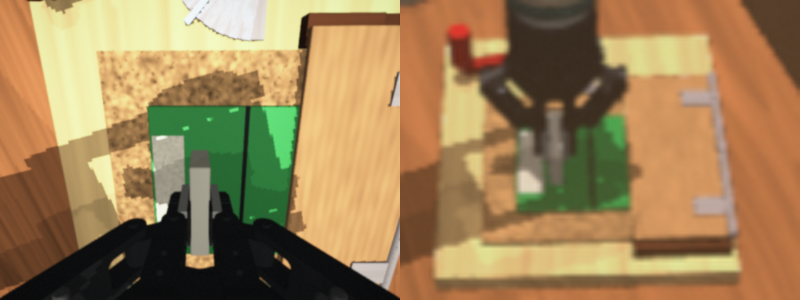

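The flap lies level with the plate edge just entering under it, at about (300,150) in the left half, and the lever is undisturbed. I continue in.

Call:
drive_tool(
  commands="0 0.1 0 0 255;0 0.15 0 0 255;0 0.15 0 0 255;0 0.15 0 0 255;0 0.1 0 0 255;0 0 0 0 255",
)

```text
time_s: 14.25
ee_pos: [0.5455, 0.0891, 0.0534]
ee_rot: [0.79, 0.613, 0.0, -0.0]
contact_force: [-2.4, 0.8, 7.4]
finger_gap: 0.0103
finger_force: 80.2
```

Call:
drive_tool(
  commands="0 0.06 0 0 255;0 0.06 0 0 255;0 0.06 0 0 255;0 0 0 0 255",
)

```text
time_s: 14.65
ee_pos: [0.5521, 0.0875, 0.0534]
ee_rot: [0.79, 0.613, -0.0, -0.0]
contact_force: [-3.9, 0.1, 7.2]
finger_gap: 0.0106
finger_force: 80.4
```

Call:
drive_tool(
  commands="0 0.04 0 0 255;0 0.03 0 0 255;0 0 0 0 255",
)

```text
time_s: 14.95
ee_pos: [0.5546, 0.0868, 0.0534]
ee_rot: [0.79, 0.613, -0.0, -0.001]
contact_force: [-4.7, 1.3, 8.3]
finger_gap: 0.0106
finger_force: 80.5
```

Call:
drive_tool(
  commands="0 0.03 0 0 255;0 0 0 0 255",
)

```text
time_s: 15.15
ee_pos: [0.5547, 0.0868, 0.0534]
ee_rot: [0.79, 0.613, -0.001, -0.002]
contact_force: [-13.0, 1.9, 12.5]
finger_gap: 0.0104
finger_force: 81.1
```

Call:
drive_tool(
  commands="0 0.03 0 0 255;0 0 0.01 0 255;0 0 0 0 255;0 0 0 0 255",
)

```text
time_s: 15.55
ee_pos: [0.5549, 0.0867, 0.0534]
ee_rot: [0.79, 0.614, -0.002, -0.002]
contact_force: [-20.5, 1.3, 19.5]
finger_gap: 0.0106
finger_force: 82.1
```

```bash
python3 - <<'E'
from h import *
w=ctrl.snapshot("wrist")[:,:,::-1];s=ctrl.snapshot("side")[:,:,::-1]
A=cv2.resize(s[138:222,235:345],(400,300),interpolation=cv2.INTER_CUBIC)
cv2.imwrite("pics/m2.png",np.hstack([cv2.resize(w,(400,300)),A]))
ee,Ro,t=tool();Q=Ro.as_matrix();print(ee,Q.round(4),t["contact_force"],t["ft_torque"],t["time_s"])
c=ctrl.camera_model("wrist");p=[.5558,.0876,-.2475]
sc=np.array([400/560,300/420])
print((proj(T(p,np.array([[30,105,36],[30,-105,36],[30,60,31],[12,60,27],[-35,60,27]])/1e3),c)*sc).round(1))
E
```

```text
[0.55485996 0.08663862 0.05338127] [[ 2.472e-01  9.689e-01 -6.600e-03]
 [ 9.690e-01 -2.472e-01  8.000e-04]
 [-8.000e-04 -6.600e-03 -1.000e+00]] [-20.42511419   2.36036928  19.45171685] [0.16818533 2.83841885 0.09598395] 15.65
[[252.5  26.1]
 [235.5 304.9]
 [246.  106.1]
 [217.7 105.5]
 [147.  105.6]]
```

View pics/m2.png

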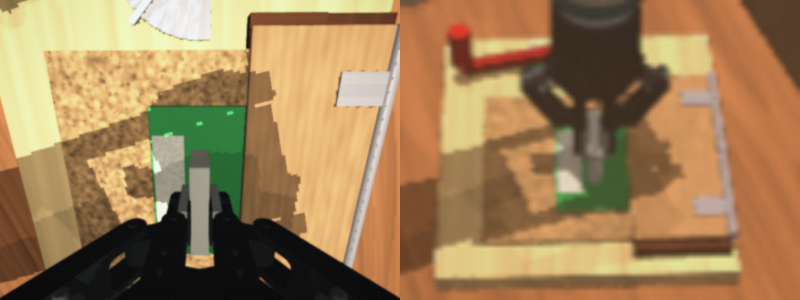

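The plate's back edge is at column 149 against a predicted 147 when home. The flap is level and the lever is in place. The tool has a slight forward pitch from the push, so I'll ease it.

Call:
drive_tool(
  commands="0 -0.02 0 0 255;0 -0.02 0 0 255;0 0 0 0 255;0 0 0 0 255",
)

```text
time_s: 16.05
ee_pos: [0.5548, 0.0866, 0.0534]
ee_rot: [0.79, 0.613, -0.001, -0.001]
contact_force: [-10.7, 0.1, 13.1]
finger_gap: 0.0107
finger_force: 81.3
```

```bash
python3 - <<'E'
from h import *
ee,Ro,t=tool();print(ee,Ro.as_matrix()[:,2],t["contact_force"],t["ft_torque"],t["qvel"].round(4) if hasattr(t["qvel"],"round") else 0)
E
```

```text
[0.55476627 0.08664164 0.05336814] [-2.43936330e-03  4.08056264e-04 -9.99996941e-01] [-10.68916983   0.08478784  13.0717677 ] [0.04164881 1.56489512 0.1120929 ] [-0.0001  0.0021  0.0001  0.0019  0.0005 -0.0013]
```

```bash
python3 -c "
from plant import ctrl
print(ctrl.sign_off())"
```

```text
the job is handed in; nothing more can be done
None
```

I handed the job in at about 16 s: the latch lever sits in its green notch (about 1.345 rad), the plate is home against the stop under a level flap, and the gripper is still pressing it flat on the cork at about 13 N; the verdict was not shown.

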